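# Put the tint bottles back on their own dishes

### The job

The three tint dropper bottles have been put back on the wrong drip dishes. Swap them round so that each stands upright in the middle of the dish of its own colour, blue on blue, red on red and yellow on yellow; the spare grey dish is there to park a bottle on the way and ends up empty. Never tip a bottle over, and leave the two check weights where they stand.

Things in the scene. Friction and masses are not known exactly. Their poses are not given: they have to be found in the camera images.
- bottle_blue_mid (a point): dropper bottle of blue tint: blue cap and nozzle, blue ring under the cap, blue label band. Round body 32 mm across, 85 mm tall to the nozzle tip, about 40 g, stands upright. This point is on its axis, 30 mm above its underside and 55 mm below the nozzle tip, at the height to grip the body from above (any yaw). z axis up along the bottle; the yaw means nothing.
- bottle_red_mid (a point): dropper bottle of red tint: white cap and nozzle, red ring under the cap, red label band, pinkish contents. Round body 32 mm across, 85 mm tall to the nozzle tip, about 40 g, stands upright. This point is on its axis, 30 mm above its underside and 55 mm below the nozzle tip, at the height to grip the body from above (any yaw). z axis up along the bottle; the yaw means nothing.
- bottle_yellow_mid (a point): dropper bottle of yellow tint: white cap and nozzle, yellow ring under the cap, yellow label band, yellowish contents. Round body 32 mm across, 85 mm tall to the nozzle tip, about 40 g, stands upright. This point is on its axis, 30 mm above its underside and 55 mm below the nozzle tip, at the height to grip the body from above (any yaw). z axis up along the bottle; the yaw means nothing.
- dish_blue_floor (a point): round blue drip dish, fixed to the table: outside 62 mm across at the foot and 68 mm at the rim, inner floor about 54 mm across, rim 5 mm above that floor and 9 mm above the table, with a small flat tab on its side. It holds one bottle. This point is the centre of its inner floor, on which a bottle stands (4 mm above the table).
- dish_red_floor (a point): round red drip dish, fixed to the table: outside 62 mm across at the foot and 68 mm at the rim, inner floor about 54 mm across, rim 5 mm above that floor and 9 mm above the table, with a small flat tab on its side. It holds one bottle. This point is the centre of its inner floor, on which a bottle stands (4 mm above the table).
- dish_yellow_floor (a point): round yellow drip dish, fixed to the table: outside 62 mm across at the foot and 68 mm at the rim, inner floor about 54 mm across, rim 5 mm above that floor and 9 mm above the table, with a small flat tab on its side. It holds one bottle. This point is the centre of its inner floor, on which a bottle stands (4 mm above the table).
- dish_grey_floor (a point): round grey drip dish, the spare one, empty at the start, fixed to the table: outside 62 mm across at the foot and 68 mm at the rim, inner floor about 54 mm across, rim 5 mm above that floor and 9 mm above the table, with a small flat tab on its side. It holds one bottle. This point is the centre of its inner floor, on which a bottle stands (4 mm above the table).
- weight_big_mid (a point): larger grey metal check weight with a knob, 34 mm across, 40 mm tall, loose on the table; this point is on its axis, 20 mm above its underside
- weight_small_mid (a point): smaller grey metal check weight with a knob, 27 mm across, 31 mm tall, loose on the table; this point is on its axis, 15.5 mm above its underside
Mind the look-alikes: they are no part of the job. Leave any orange look-alike of the part that bears bottle_yellow_mid alone.

How it is judged:
By the outcome, as a careful person would: the job done as asked, in the order asked, and still so for the second after the job is handed in, with the robot touching nothing.
It also fails if it takes over 96 s, if anything falls off the work surface, if the arm or the gripper's body presses on something with over 40 N, if the wrist force passes 120 N, or if a joint passes its speed limit or range.

### The arm

A 6-joint arm with a two-finger parallel gripper is mounted at the origin on the work surface; the furniture and walls round the work are solid. World frame = base frame: x ahead of the robot, y to its left, z up, the work surface at z = 0. Lengths are in m, angles in degrees, forces in N, time in s.
With the tool pointing down it reaches from about 0.4 to 0.825 m from the base axis. Payload 7 kg.
Tool frame: the origin (TCP) lies on the front face of the gripper's body, between the roots of the fingers; the fingertips stand 66 mm ahead of it and the grasp point (between the pads) lies 47 mm ahead of it; z points along the fingers, y is the line along which they close (so a half turn about z gives the same grasp; the last joint's range is limited). The gripper opens to 88 mm and grips with 3 to 60 N. Pads are 19 mm wide; open, the fingers measure 130 mm over their backs; the gripper's body (78 mm by 193 mm) begins 47 mm behind the grasp point.
Start: joints at [80.334, 20.546, 0.682, 0, -70.136, -16.507], TCP at [0.298, 0.606, 0.292] pointing down, gripper open.
Joint ranges: [-176.03, 176.03], [-82.01, 121.73], [-58.28, 71.71], [-173.87, 95.51], [-174.79, -0.11], [-173.66, 173.66]. Speed limits (degrees/s): [136.94, 136.94, 172.46, 180, 180, 180].

### API

Orientations are given as [roll, pitch, yaw] about the fixed x, y, z axes, in that order (R = Rz(yaw) Ry(pitch) Rx(roll)).
In Python, from plant import ctrl gives the robot as it stands.
- The arm moves only by the tool send_rows, never from a script. Its argument "deltas" is a list of rows, each a list of 2 entries, a list of its own where there are three numbers: the shift along the tool's x, y, z each as a share of 800 mm, from -1 to 1, then the turn about the tool's z as a share of 90 degrees, from -1 to 1. A call has exactly 5 rows; each row is the pose to reach, as a shift and turn from the pose commanded when the call began, along the tool's axes at that moment; what a row does not reach only later rows make up. A row lasts 1/12 s, in which the tool goes at most 41.7 mm and 7.16 degrees, less where a joint would pass 70% of its speed; a pose out of reach is approached as far as the arm can. A call with a number of a shift or a turn outside -1 to 1 is refused whole. A call with a gripper value outside its range is refused whole. "gripper" is the opening, from 0 (shut) to 1 (fully open), set as the call begins (left out, the last holds). The fingers move at their own pace and stop on an object; the grip force is fixed at half the most. Time passes only in rows, so rows that repeat a pose let the fingers close, or fill a call up. It gives the time, the measured TCP pose, the force, the opening and the grip force at its end, in the units of the state.
- ctrl.get_obs(): the state, without advancing time (a new reading comes with each control period).
- ctrl.snapshot(name): name is "side" or "top"; returns a dict with "color" (480x640x3 uint8, red, green, blue), "vertical_fov" (degrees; the focal length in pixels is half the picture's height over the tangent of half this angle, whatever the lens; pixels are square), "cx", "cy" (the principal point, pixels), "k1" (the pictures are not rectified: a ray, as slopes to the right and down, at radius r is drawn at 1 + k1 r^2 times it, then the intrinsics apply), "rvec" (rotation vector, rad) and "tvec" (3), from world to camera coordinates, as OpenCV has them. Camera axes: x right, y down, z forward; pixel columns grow to the right and rows downward; lengths in m; the calibration is good to about 2 mm. A picture is of the moment at which its call begins. There is no depth.
- ctrl.close_job(): hands the job in; it is judged then, once.
Trained networks look in a picture, given as the dict that the camera call returned (one of the last four; its "shot" number tells which), for a name from the list of things; names that differ only in an ending like _2 or _b are one class to them, and where a whole thing is asked for, a point or a joint stands for the part that bears it (a point fixed in the world has none). Each returns a list of dicts, best first, with "conf" (0 to 1); they miss things now and then, are a little off and sometimes report something else, mostly with a low value. They report only what shows in the picture. A call takes as long as a camera call. They do not tell look-alikes from the thing itself.
- ctrl.boxes_of(picture, thing): "xy" ([column, row] as shares, 0 to 1, of the picture: columns of its width, rows of its height, amid what is visible of it).
- ctrl.cut_out(picture, thing): "pixels" (480x640 bool, what is visible of it) and "xy" ([column, row] as shares, 0 to 1, of the picture: columns of its width, rows of its height, amid what is visible of it).
The state is a dict: "clock": time; "joint_pos": joint angles; "qvel": joint speeds; "tau": joint torques, N m; "tool_pos": TCP position; "orientation": TCP orientation; "force": force on the tool from outside, world axes, zero at the start; "moment": the same for the moment, N m; "opening": finger opening in m; "gripper_force": force on a finger pad.
Only numpy, scipy, OpenCV 4.12 (cv2) and the standard library are available. Lean on these libraries where they do the work, as an engineer would, in place of code of your own. Each camera call takes 0.05 s, during which the arm holds its last target. There are 200 camera calls.

## Working session

There is one attempt and no reset: what is moved stays moved. The work goes in short steps, Python scripts to look and compute and a tool call to move; the robot and the scene stay as the last step left them, time stands still between calls to the robot, and variables do not carry over. Pictures are saved under pics/ and viewed, at most 14 in all, crops included, and the job is handed in when it is done.

Besides the shell and the picture viewer there is one more tool, called after "Emit:" as a command line: name --argument value ..., lists and objects as JSON in quotes. send_rows: Moves the arm, as the interface text tells. Shift numbers are shares of 800 mm and turn numbers shares of 90 degrees, none past 1 either way. Its arguments: {"type":"object","properties":{"deltas":{"type":"array","items":{"type":"array"}},"gripper":{"type":"number"}},"required":["deltas"]}

```bash
mkdir -p pics; cat > h.py <<'E'
import numpy as np, cv2
from plant import ctrl
def ray(p,u,v):
    f=240/np.tan(np.radians(p["vertical_fov"])/2)
    d=np.array([(u-p["cx"])/f,(v-p["cy"])/f]); s=d.copy()
    for _ in range(20): s=d/(1+p["k1"]*(s@s))
    R=cv2.Rodrigues(np.array(p["rvec"],float))[0]; t=np.array(p["tvec"],float).ravel()
    return -R.T@t, R.T@np.array([s[0],s[1],1])
def onz(p,u,v,z):
    o,d=ray(p,u,v); return o+d*(z-o[2])/d[2]
def proj(p,X):
    f=240/np.tan(np.radians(p["vertical_fov"])/2)
    c=cv2.Rodrigues(np.array(p["rvec"],float))[0]@np.array(X,float)+np.array(p["tvec"],float).ravel()
    s=c[:2]/c[2]; s=s*(1+p["k1"]*(s@s)); return f*s+[p["cx"],p["cy"]]
E
python3 - <<'E'
from h import *
T=["bottle_blue_mid","bottle_red_mid","bottle_yellow_mid","dish_blue_floor","dish_red_floor","dish_yellow_floor","dish_grey_floor","weight_big_mid","weight_small_mid"]
for n in("top","side"):
    p=ctrl.snapshot(n); cv2.imwrite(f"pics/{n}0.png",p["color"][...,::-1])
    print(n,p["vertical_fov"],p["k1"],ray(p,320,240))
    for t in T:
        for b in ctrl.boxes_of(p,t)[:4]:
            u,v=b["xy"][0]*640,b["xy"][1]*480
            print(t,round(b["conf"],2),round(u),round(v),onz(p,u,v,.034 if "bot" in t else .004).round(3))
o=ctrl.get_obs();print({k:o[k] for k in("clock","tool_pos","orientation","opening","force")})
E
```

```text
top 45.86942486791047 -0.019340794672432614 (array([ 0.18141061, -0.18023647,  1.12618557]), array([ 0.18496761, -0.02800785, -0.98249258]))
bottle_blue_mid 0.51 289 218 [ 0.431 -0.15   0.034]
bottle_red_mid 0.54 365 222 [ 0.425 -0.3    0.034]
bottle_yellow_mid 0.8 463 256 [ 0.357 -0.492  0.034]
bottle_yellow_mid 0.74 327 164 [ 0.543 -0.224  0.034]
bottle_yellow_mid 0.62 417 196 [ 0.479 -0.405  0.034]
dish_blue_floor 0.79 334 170 [ 0.54  -0.239  0.004]
dish_red_floor 0.81 295 225 [ 0.424 -0.162  0.004]
dish_yellow_floor 0.73 358 234 [ 0.405 -0.288  0.004]
dish_grey_floor 0.91 161 219 [0.432 0.111 0.004]
dish_grey_floor 0.75 359 233 [ 0.407 -0.291  0.004]
weight_big_mid 0.71 229 216 [ 0.441 -0.027  0.004]
weight_small_mid 0.73 192 164 [0.549 0.052 0.004]
side 54.88402270372831 -0.061299990707825075 (array([ 0.03526647, -0.81370684,  0.45994998]), array([ 0.43936833,  0.76300948, -0.47413651]))
bottle_blue_mid 0.65 326 246 [ 0.428 -0.154  0.034]
bottle_red_mid 0.97 369 284 [ 0.424 -0.302  0.034]
bottle_yellow_mid 0.9 401 246 [ 0.553 -0.225  0.034]
bottle_yellow_mid 0.83 267 333 [ 0.227 -0.333  0.034]
bottle_yellow_mid 0.74 439 310 [ 0.477 -0.412  0.034]
bottle_yellow_mid 0.66 412 373 [ 0.356 -0.496  0.034]
dish_blue_floor 0.55 397 265 [ 0.537 -0.237  0.004]
dish_red_floor 0.64 325 264 [ 0.418 -0.168  0.004]
dish_yellow_floor 0.7 359 302 [ 0.406 -0.302  0.004]
dish_grey_floor 0.54 269 209 [0.429 0.116 0.004]
dish_grey_floor 0.23 327 246 [ 0.457 -0.11   0.004]
weight_big_mid 0.72 400 248 [ 0.584 -0.187  0.004]
weight_big_mid 0.6 303 230 [ 0.447 -0.024  0.004]
weight_small_mid 0.41 327 203 [0.569 0.08  0.004]
{'clock': 1.0, 'tool_pos': array([0.29773144, 0.60575002, 0.29215213]), 'orientation': array([ 1.79997958e+02, -4.65460196e-04, -2.61722586e+01]), 'opening': 0.08778315606501591, 'force': array([-0.78881894,  0.43991285, -0.19560609])}
```

View pics/top0.png

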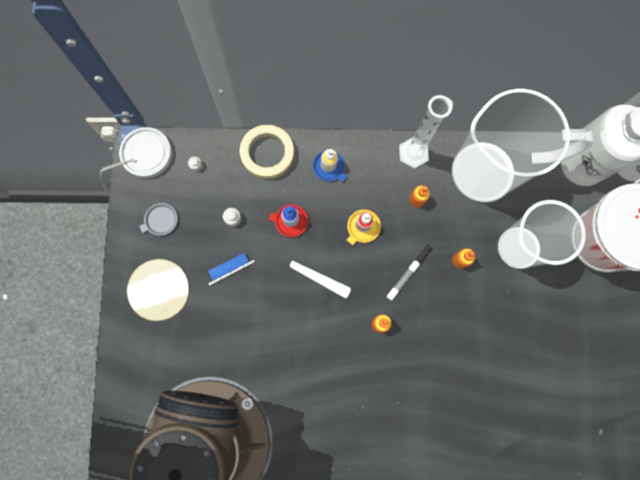

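View pics/side0.png

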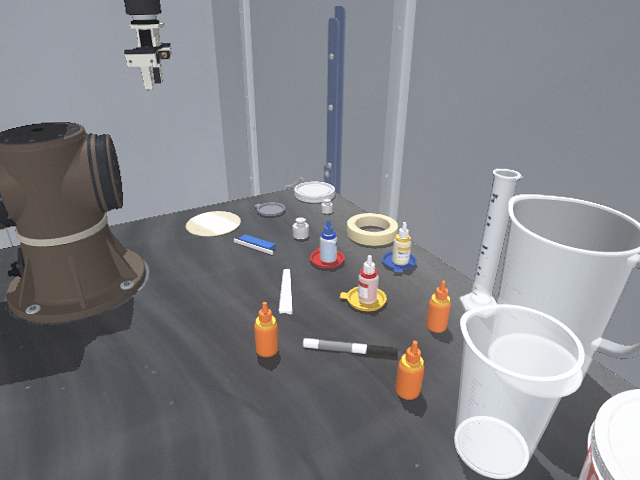

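The top view shows blue on the red dish (290,216), red on the yellow dish (365,222) and yellow on the blue dish (330,160). The grey dish is empty at (160,219). There are three all-orange look-alikes at (420,195), (463,258) and (381,323), and none of them stands on a dish. The yellow bottle is the one at (330,160) in the top view and (402,246) in the side view: white cap, yellow ring and label. Next I'll confirm it in a crop and measure more closely.

```bash
cat >> h.py <<'E'
from scipy.optimize import minimize
def model(p,d,b,lift=0):
    m=np.zeros((480,640),np.uint8); a=np.linspace(0,2*np.pi,60)
    def hull(L):
        P=np.array([proj(p,[x+r*np.cos(t),y+r*np.sin(t),z]) for x,y,z,r in L for t in a])
        cv2.fillConvexPoly(m,np.round(cv2.convexHull((P*16).astype(np.float32))).astype(np.int32),1,shift=4)
    if d is not None: hull([(*d,0.002,.031),(*d,.009,.034)])
    return m
def dishfit(p,mask,x0):
    h=cv2.morphologyEx(mask.astype(np.uint8),cv2.MORPH_CLOSE,np.ones((25,25)))
    h=cv2.morphologyEx(h,cv2.MORPH_OPEN,cv2.getStructuringElement(2,(13,13)))
    def c(q):
        m=model(p,q,None); return 1-(m&h).sum()/(m|h).sum()
    r=minimize(c,x0,method="Nelder-Mead",options=dict(initial_simplex=[x0,[x0[0]+.01,x0[1]],[x0[0],x0[1]+.01]]))
    return r.x.round(4),round(r.fun,2)
def tri(a,b):
    (o1,d1),(o2,d2)=a,b
    s=np.linalg.lstsq(np.c_[d1,-d2],o2-o1,rcond=None)[0]
    return (o1+s[0]*d1+o2+s[1]*d2)/2, np.linalg.norm(o1+s[0]*d1-o2-s[1]*d2)
E
python3 - <<'E'
from h import *
G=dict(blue=(.428,-.152),red=(.424,-.301),yellow=(.55,-.225))
D=dict(blue=(.54,-.238),red=(.423,-.163),yellow=(.406,-.295),grey=(.43,.113))
P={n:ctrl.snapshot(n) for n in("top","side")}
for c,g in D.items():
    for n,p in P.items():
        for m in ctrl.cut_out(p,f"dish_{c}_floor"):
            q=onz(p,m["xy"][0]*640,m["xy"][1]*480,.006)
            if np.hypot(*(q[:2]-g))<.04: print("dish",c,n,*dishfit(p,m["pixels"],q[:2]),m["pixels"].sum()); break
for c,g in G.items():
    R={}
    for n,p in P.items():
        for m in ctrl.cut_out(p,f"bottle_{c}_mid"):
            u=np.array(m["xy"])*[640,480]
            if np.hypot(*(u-proj(p,[*g,.034])))<25:
                ys,xs=np.nonzero(m["pixels"]); R[n]=ray(p,(xs.min()+xs.max())/2,(ys.min()+ys.max())/2); break
    print(c,list(R),tri(R["top"],R["side"]) if len(R)==2 else "")
a=P["top"]["color"][140:260,260:480,::-1]; b=P["side"]["color"][210:410,240:460,::-1]
cv2.imwrite("pics/crop.png",np.hstack([cv2.resize(x,(400,round(400*x.shape[0]/220)))if 0 else cv2.resize(cv2.copyMakeBorder(x,0,200-x.shape[0],0,0,0),(396,360),interpolation=2) for x in(a,b)]))
E
```

```text
dish blue top [ 0.5463 -0.2296] 0.14 486
dish blue side [ 0.5471 -0.2307] 0.25 345
dish red top [ 0.4344 -0.1509] 0.25 509
dish red side [ 0.426  -0.1526] 0.34 285
dish yellow top [ 0.4204 -0.2995] 0.1 564
dish yellow side [ 0.421  -0.2998] 0.13 559
dish grey top [0.4331 0.1118] 0.13 824
dish grey side [0.4311 0.1113] 0.23 308
blue ['top', 'side'] (array([ 0.43220323, -0.15338037,  0.04293619]), np.float64(0.001447636295997273))
red ['top', 'side'] (array([ 0.4257875 , -0.29742338,  0.04042097]), np.float64(0.00011279518865734201))
yellow ['top', 'side'] (array([ 0.54826462, -0.22835963,  0.04372769]), np.float64(0.0006630391801337882))
```

View pics/crop.png

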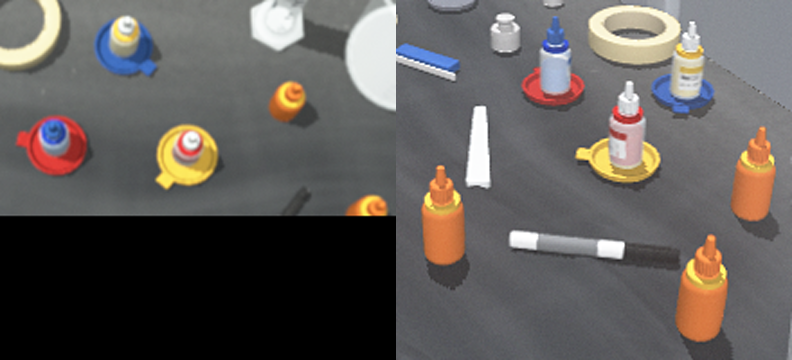

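The crop confirms it: the true yellow bottle (white nozzle, pale body) is on the blue dish, and the orange bottles are decoys. Moving above the blue bottle. I'll grip about 15 mm higher than the named point so the nozzle clears the gripper body.

Emit:
send_rows --deltas '[[[0.03,0.03,0.006],0],[[0.06,0.06,0.012],0],[[0.09,0.09,0.018],0],[[0.12,0.12,0.024],0],[[0.15,0.15,0.03],0]]' --gripper 1

```text
clock: 2.22
tool_pos: [0.3527, 0.4436, 0.268]
orientation: [-180.0, -0.0, -26.1]
force: [0.8, 0.9, -0.4]
opening: 0.0876
gripper_force: 0.0
```

Emit:
send_rows --deltas '[[[0.03,0.03,0.006],0],[[0.06,0.06,0.012],0],[[0.09,0.09,0.018],0],[[0.12,0.12,0.024],0],[[0.15,0.15,0.03],0]]'

```text
clock: 2.63
tool_pos: [0.4075, 0.2829, 0.2443]
orientation: [-180.0, -0.0, -26.2]
force: [0.6, -0.7, 0.4]
opening: 0.0877
gripper_force: 0.0
```

Emit:
send_rows --deltas '[[[0.03,0.03,0.006],0],[[0.06,0.06,0.012],0],[[0.09,0.09,0.018],0],[[0.12,0.12,0.024],0],[[0.14,0.13,0.03],0]]'

```text
clock: 3.05
tool_pos: [0.4617, 0.1388, 0.2202]
orientation: [-180.0, 0.0, -26.2]
force: [-0.8, 0.3, 0.3]
opening: 0.0873
gripper_force: 0.0
```

```bash
cat >> h.py <<'E'
def plan(*T):
    o=ctrl.get_obs(); a=np.array(o["tool_pos"]); y=np.radians(o["orientation"][2])
    print("t",round(o["clock"],2),a.round(4),np.round(o["orientation"],2),"open",round(o["opening"],4),"F",np.round(o["force"],1))
    R=np.array([[np.cos(y),np.sin(y),0],[np.sin(y),-np.cos(y),0],[0,0,-1]])
    for t in T:
        d=R.T@(np.array(t)-a); print(t,"share",(d/.8).round(4),"rows",round(np.linalg.norm(d)/.0417,1)); a=np.array(t)
E
python3 -c "
from h import *
plan((.431,-.153,.22),(.431,-.153,.093))"
```

```text
t 3.05 [0.4617 0.1388 0.2202] [-1.7999e+02  1.0000e-02 -2.6240e+01] open 0.0873 F [-0.8  0.3  0.3]
(0.431, -0.153, 0.22) share [1.269e-01 3.441e-01 3.000e-04] rows 7.0
(0.431, -0.153, 0.093) share [0.     0.     0.1588] rows 3.0
```

Emit:
send_rows --deltas '[[[0.013,0.035,0],0],[[0.026,0.07,0],0],[[0.039,0.105,0],0],[[0.052,0.14,0],0],[[0.065,0.175,0],0]]'

```text
clock: 3.47
tool_pos: [0.4465, -0.0081, 0.2205]
orientation: [-180.0, -0.0, -26.2]
force: [0.5, 0.5, -0.9]
opening: 0.0876
gripper_force: 0.0
```

Emit:
send_rows --deltas '[[[0.013,0.035,0],0],[[0.026,0.07,0],0],[[0.039,0.105,0],0],[[0.052,0.14,0],0],[[0.062,0.169,0],0]]'

```text
clock: 3.88
tool_pos: [0.4314, -0.1517, 0.2205]
orientation: [-180.0, -0.0, -26.2]
force: [0.6, 1.0, 0.2]
opening: 0.0877
gripper_force: 0.0
```

```bash
python3 - <<'E'
from h import *
plan((.431,-.153,.22),(.431,-.153,.093))
p=ctrl.snapshot("side"); q=ctrl.snapshot("top")
cv2.imwrite("pics/s1.png",np.hstack([cv2.resize(p["color"][120:320,220:420],(400,400)),cv2.resize(q["color"][100:300,200:400],(400,400))])[...,::-1])
E
```

```text
t 3.88 [ 0.4314 -0.1517  0.2205] [-1.7998e+02 -4.0000e-02 -2.6180e+01] open 0.0877 F [0.6 1.  0.2]
(0.431, -0.153, 0.22) share [0.0003 0.0016 0.0006] rows 0.0
(0.431, -0.153, 0.093) share [0.     0.     0.1588] rows 3.0
```

View pics/s1.png

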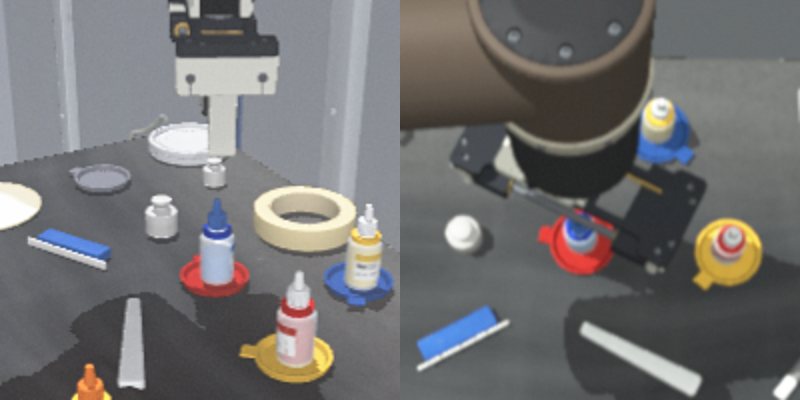

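The gripper is centred over the blue bottle (side crop 217,240), and its body clears the red and yellow bottles. Lowering to grip.

Emit:
send_rows --deltas '[[[0.0,0.001,0.035],0],[[0.0,0.001,0.07],0],[[0.0,0.001,0.105],0],[[0.0,0.001,0.135],0],[[0.0,0.001,0.159],0]]'

```text
clock: 4.4
tool_pos: [0.4309, -0.1504, 0.0915]
orientation: [180.0, 0.0, -26.2]
force: [0.2, 0.6, -0.5]
opening: 0.0876
gripper_force: 0.0
```

Emit:
send_rows --deltas '[[[0,0,0],0],[[0,0,0],0],[[0,0,0],0],[[0,0,0],0],[[0,0,0],0]]' --gripper 0.25

```text
clock: 4.82
tool_pos: [0.4323, -0.1506, 0.0943]
orientation: [-179.9, -0.1, -26.2]
force: [-1.0, -0.5, 0.1]
opening: 0.0599
gripper_force: 0.0
```

Emit:
send_rows --deltas '[[[0,0,0],0],[[0,0,0],0],[[0,0,0],0],[[0,0,0],0],[[0,0,0],0]]'

```text
clock: 5.23
tool_pos: [0.4315, -0.1507, 0.0932]
orientation: [-180.0, -0.0, -26.2]
force: [-0.4, -0.1, 2.5]
opening: 0.0318
gripper_force: 30.0
```

Emit:
send_rows --deltas '[[[0,0,-0.01],0],[[0,0,-0.04],0],[[0,0,-0.08],0],[[0,0,-0.12],0],[[0,0,-0.15],0]]'

```text
clock: 5.65
tool_pos: [0.4315, -0.1509, 0.2159]
orientation: [-180.0, -0.1, -26.2]
force: [1.4, -0.5, -0.2]
opening: 0.0316
gripper_force: 30.0
```

Emit:
send_rows --deltas '[[[-0.008,-0.016,0],0],[[-0.024,-0.049,0],0],[[-0.04,-0.081,0],0],[[-0.056,-0.114,0],0],[[-0.072,-0.147,0],0]]'

```text
clock: 6.07
tool_pos: [0.4311, -0.0188, 0.2136]
orientation: [-180.0, -0.0, -26.2]
force: [0.7, 0.1, -0.3]
opening: 0.0313
gripper_force: 30.0
```

Emit:
send_rows --deltas '[[[-0.016,-0.032,0],0],[[-0.032,-0.065,0],0],[[-0.048,-0.098,0],0],[[-0.064,-0.13,0],0],[[-0.072,-0.147,0],0]]'

```text
clock: 6.48
tool_pos: [0.4316, 0.1135, 0.2136]
orientation: [-179.9, -0.0, -26.1]
force: [1.5, -0.1, 0.1]
opening: 0.0317
gripper_force: 30.0
```

```bash
python3 - <<'E'
from h import *
plan((.432,.1115,.22),(.432,.1115,.094))
P={n:ctrl.snapshot(n) for n in("top","side")}
for n,p in P.items():
    for m in ctrl.cut_out(p,"dish_red_floor"):
        q=onz(p,m["xy"][0]*640,m["xy"][1]*480,.006)
        if np.hypot(*(q[:2]-(.43,-.152)))<.04: print("dish",n,*dishfit(p,m["pixels"],q[:2]),m["pixels"].sum())
cv2.imwrite("pics/s2.png",np.hstack([cv2.resize(P["side"]["color"][80:280,200:400],(400,400)),cv2.resize(P["top"]["color"][100:300,120:320],(400,400))])[...,::-1])
E
```

```text
t 6.48 [0.4316 0.1135 0.2136] [-1.7995e+02 -2.0000e-02 -2.6090e+01] open 0.0317 F [ 1.5 -0.1  0.1]
(0.432, 0.1115, 0.22) share [ 0.0015  0.0021 -0.0079] rows 0.2
(0.432, 0.1115, 0.094) share [0.     0.     0.1575] rows 3.0
dish top [ 0.4346 -0.1524] 0.1 845
dish side [ 0.4316 -0.1514] 0.1 556
```

View pics/s2.png

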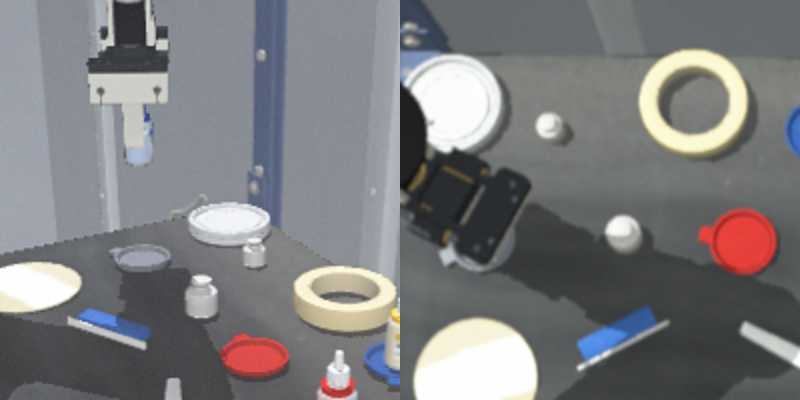

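The blue bottle hangs upright above the grey dish (side crop 140,150 over the dish at 140,258). The red dish is now empty at (0.433,-0.152). Lowering, releasing and rising.

Emit:
send_rows --deltas '[[[0.001,0.002,0.03],0],[[0.001,0.002,0.065],0],[[0.001,0.002,0.1],0],[[0.001,0.002,0.125],0],[[0.001,0.002,0.14],0]]'

```text
clock: 7.1
tool_pos: [0.4306, 0.1075, 0.0991]
orientation: [179.8, 0.1, -26.3]
force: [0.1, 0.1, 0.3]
opening: 0.0313
gripper_force: 30.0
```

Emit:
send_rows --deltas '[[[0,0,0.003],0],[[0,0,0.006],0],[[0,0,0.009],0],[[0,0,0.009],0],[[0,0,0.009],0]]'

```text
clock: 7.52
tool_pos: [0.4321, 0.1095, 0.0945]
orientation: [-179.9, -0.0, -26.2]
force: [0.0, -0.3, -1.0]
opening: 0.0317
gripper_force: 30.0
```

Emit:
send_rows --deltas '[[[0,0,0],0],[[0,0,0],0],[[0,0,0],0],[[0,0,0],0],[[0,0,0],0]]' --gripper 1

```text
clock: 7.93
tool_pos: [0.4318, 0.1095, 0.0939]
orientation: [-180.0, -0.0, -26.2]
force: [-1.3, -0.0, -0.3]
opening: 0.0596
gripper_force: 0.0
```

Emit:
send_rows --deltas '[[[0,0,0],0],[[0,0,0],0],[[0,0,0],0],[[0,0,0],0],[[0,0,0],0]]'

```text
clock: 8.35
tool_pos: [0.4317, 0.1094, 0.0937]
orientation: [180.0, 0.0, -26.2]
force: [0.1, -0.5, 0.1]
opening: 0.0869
gripper_force: 0.0
```

Emit:
send_rows --deltas '[[[0,0,-0.02],0],[[0,0,-0.05],0],[[0,0,-0.09],0],[[0,0,-0.13],0],[[0,0,-0.16],0]]'

```text
clock: 8.77
tool_pos: [0.432, 0.1095, 0.2243]
orientation: [-179.9, -0.1, -26.2]
force: [0.8, 1.1, 0.3]
opening: 0.088
gripper_force: 0.0
```

```bash
python3 - <<'E'
from h import *
plan((.424,-.2985,.22),(.424,-.2985,.093))
E
```

```text
t 8.77 [0.432  0.1095 0.2243] [-1.7992e+02 -7.0000e-02 -2.6160e+01] open 0.088 F [0.8 1.1 0.3]
(0.424, -0.2985, 0.22) share [0.2158 0.4622 0.0054] rows 9.8
(0.424, -0.2985, 0.093) share [0.     0.     0.1588] rows 3.0
```

Emit:
send_rows --deltas '[[[0.014,0.031,0],0],[[0.028,0.062,0],0],[[0.043,0.092,0],0],[[0.058,0.123,0],0],[[0.072,0.154,0],0]]'

```text
clock: 9.18
tool_pos: [0.4288, -0.0277, 0.222]
orientation: [-180.0, -0.0, -26.1]
force: [0.3, 0.7, -0.3]
opening: 0.0879
gripper_force: 0.0
```

Emit:
send_rows --deltas '[[[0.014,0.031,0],0],[[0.028,0.062,0],0],[[0.043,0.092,0],0],[[0.058,0.123,0],0],[[0.072,0.154,0],0]]'

```text
clock: 9.6
tool_pos: [0.4262, -0.1639, 0.2218]
orientation: [-180.0, -0.0, -26.2]
force: [1.7, 0.2, 0.2]
opening: 0.0874
gripper_force: 0.0
```

Emit:
send_rows --deltas '[[[0.014,0.031,0],0],[[0.028,0.062,0],0],[[0.043,0.092,0],0],[[0.058,0.123,0],0],[[0.072,0.154,0],0]]'

```text
clock: 10.02
tool_pos: [0.4235, -0.3, 0.2217]
orientation: [-180.0, 0.0, -26.2]
force: [0.5, 1.1, 0.4]
opening: 0.0877
gripper_force: 0.0
```

Emit:
send_rows --deltas '[[[0,0,0],0],[[0,0,0],0],[[0,0,0],0],[[0,0,0],0],[[0,0,0],0]]'

```text
clock: 10.43
tool_pos: [0.4239, -0.2977, 0.2219]
orientation: [-180.0, -0.0, -26.1]
force: [0.5, -0.2, -0.4]
opening: 0.0878
gripper_force: 0.0
```

```bash
python3 - <<'E'
from h import *
plan((.424,-.2985,.22),(.424,-.2985,.093))
P={n:ctrl.snapshot(n) for n in("top","side")}
R={}
for c,g in(("blue",(.432,.11)),("red",(.424,-.299))):
  for n,p in P.items():
    for m in ctrl.cut_out(p,f"bottle_{c}_mid"):
        u=np.array(m["xy"])*[640,480]
        if np.hypot(*(u-proj(p,[*g,.034])))<25:
            ys,xs=np.nonzero(m["pixels"]); R[n]=ray(p,(xs.min()+xs.max())/2,(ys.min()+ys.max())/2);print(c,n,m["pixels"].sum()); break
  if len(R)==2: print(tri(R["top"],R["side"]))
cv2.imwrite("pics/s3.png",np.hstack([cv2.resize(P["side"]["color"][150:350,240:440],(400,400)),cv2.resize(P["top"]["color"][120:320,130:430],(400,267))if 0 else cv2.resize(P["top"]["color"][100:350,140:390],(400,400))])[...,::-1])
E
```

```text
t 10.43 [ 0.4239 -0.2977  0.2219] [-1.7999e+02 -2.0000e-02 -2.6100e+01] open 0.0878 F [ 0.5 -0.2 -0.4]
(0.424, -0.2985, 0.22) share [0.0005 0.0008 0.0024] rows 0.0
(0.424, -0.2985, 0.093) share [0.     0.     0.1588] rows 3.0
blue side 394
red top 281
red side 776
(array([ 0.42447787, -0.29777784,  0.04082035]), np.float64(0.0018465428283584685))
```

View pics/s3.png

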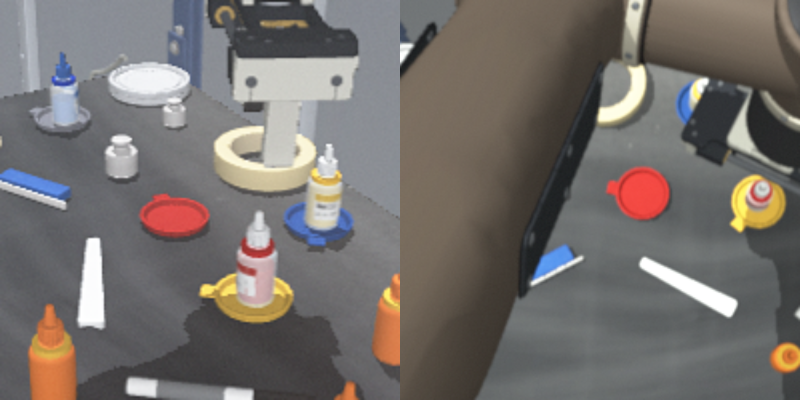

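Blue stands upright in the grey dish (side crop 63,95), and the gripper is above red (side crop 257,260). Gripping red and moving it to the red dish.

Emit:
send_rows --deltas '[[[0,0,0.035],0],[[0,0,0.07],0],[[0,0,0.105],0],[[0,0,0.135],0],[[0,0,0.161],0]]'

```text
clock: 11.15
tool_pos: [0.4233, -0.2983, 0.0915]
orientation: [180.0, 0.0, -26.2]
force: [-1.1, -0.7, 0.1]
opening: 0.0875
gripper_force: 0.0
```

Emit:
send_rows --deltas '[[[0,0,0],0],[[0,0,0],0],[[0,0,0],0],[[0,0,0],0],[[0,0,0],0]]' --gripper 0.25

```text
clock: 11.57
tool_pos: [0.4246, -0.2988, 0.0944]
orientation: [-180.0, -0.2, -26.2]
force: [0.3, -0.4, -0.1]
opening: 0.06
gripper_force: 0.0
```

Emit:
send_rows --deltas '[[[0,0,0],0],[[0,0,0],0],[[0,0,0],0],[[0,0,0],0],[[0,0,0],0]]'

```text
clock: 11.98
tool_pos: [0.4239, -0.2986, 0.0932]
orientation: [180.0, -0.0, -26.2]
force: [-0.7, 0.5, 1.8]
opening: 0.0318
gripper_force: 30.0
```

Emit:
send_rows --deltas '[[[0,0,-0.01],0],[[0,0,-0.04],0],[[0,0,-0.08],0],[[0,0,-0.12],0],[[0,0,-0.15],0]]'

```text
clock: 12.4
tool_pos: [0.4241, -0.2988, 0.216]
orientation: [180.0, -0.1, -26.2]
force: [1.1, -0.2, -0.0]
opening: 0.0321
gripper_force: 30.0
```

Emit:
send_rows --deltas '[[[-0.01,-0.024,0],0],[[-0.028,-0.067,0],0],[[-0.046,-0.11,0],0],[[-0.062,-0.15,0],0],[[-0.07,-0.169,0],0]]'

```text
clock: 12.82
tool_pos: [0.4329, -0.1501, 0.2137]
orientation: [-180.0, -0.0, -26.1]
force: [0.1, 0.1, -0.4]
opening: 0.0319
gripper_force: 30.0
```

Emit:
send_rows --deltas '[[[0,0,0],0],[[0,0,0],0],[[0,0,0],0],[[0,0,0],0],[[0,0,0],0]]'

```text
clock: 13.23
tool_pos: [0.433, -0.1533, 0.2129]
orientation: [180.0, 0.0, -26.2]
force: [-0.8, -0.3, 0.5]
opening: 0.032
gripper_force: 30.0
```

```bash
python3 - <<'E'
from h import *
plan((.433,-.152,.213),(.433,-.152,.094))
P={n:ctrl.snapshot(n) for n in("top","side")}
for n,p in P.items():
    for m in ctrl.cut_out(p,"dish_yellow_floor"):
        q=onz(p,m["xy"][0]*640,m["xy"][1]*480,.006)
        if np.hypot(*(q[:2]-(.42,-.3)))<.04: print("dish",n,*dishfit(p,m["pixels"],q[:2]),m["pixels"].sum())
E
```

```text
t 13.23 [ 0.433  -0.1533  0.2129] [ 1.7999e+02  2.0000e-02 -2.6250e+01] open 0.032 F [-0.8 -0.3  0.5]
(0.433, -0.152, 0.213) share [-0.0007 -0.0014 -0.0001] rows 0.0
(0.433, -0.152, 0.094) share [0.     0.     0.1488] rows 2.9
dish top [ 0.4215 -0.2993] 0.11 858
dish side [ 0.4207 -0.3002] 0.05 869
```

Emit:
send_rows --deltas '[[[-0.001,-0.001,0.03],0],[[-0.001,-0.001,0.065],0],[[-0.001,-0.001,0.1],0],[[-0.001,-0.001,0.125],0],[[-0.001,-0.001,0.14],0]]'

```text
clock: 13.85
tool_pos: [0.4316, -0.1517, 0.0987]
orientation: [179.9, 0.2, -26.2]
force: [-0.8, -0.5, -1.0]
opening: 0.032
gripper_force: 30.0
```

Emit:
send_rows --deltas '[[[0,0,0.003],0],[[0,0,0.006],0],[[0,0,0.009],0],[[0,0,0.009],0],[[0,0,0.009],0]]'

```text
clock: 14.27
tool_pos: [0.4333, -0.1515, 0.0945]
orientation: [-180.0, -0.1, -26.2]
force: [0.4, -0.0, -0.5]
opening: 0.0316
gripper_force: 30.0
```

Emit:
send_rows --deltas '[[[0,0,0],0],[[0,0,0],0],[[0,0,0],0],[[0,0,0],0],[[0,0,0],0]]' --gripper 1

```text
clock: 14.68
tool_pos: [0.4329, -0.1514, 0.0939]
orientation: [-180.0, -0.0, -26.2]
force: [-0.2, 0.4, -1.3]
opening: 0.06
gripper_force: 0.0
```

Emit:
send_rows --deltas '[[[0,0,0],0],[[0,0,0],0],[[0,0,0],0],[[0,0,0],0],[[0,0,0],0]]'

```text
clock: 15.1
tool_pos: [0.4328, -0.1514, 0.0937]
orientation: [180.0, 0.0, -26.2]
force: [0.7, -0.1, -1.4]
opening: 0.0871
gripper_force: 0.0
```

Emit:
send_rows --deltas '[[[0,0,-0.02],0],[[0,0,-0.05],0],[[0,0,-0.09],0],[[0,0,-0.13],0],[[0,0,-0.16],0]]'

```text
clock: 15.52
tool_pos: [0.4331, -0.1515, 0.2243]
orientation: [-180.0, -0.1, -26.2]
force: [1.5, -0.5, 0.0]
opening: 0.0877
gripper_force: 0.0
```

Emit:
send_rows --deltas '[[[0.02,0.003,0],0],[[0.06,0.008,0],0],[[0.1,0.013,0],0],[[0.14,0.018,0],0],[[0.172,0.022,0],0]]'

```text
clock: 15.93
tool_pos: [0.5502, -0.2291, 0.2216]
orientation: [180.0, -0.0, -26.2]
force: [0.1, 0.5, -0.0]
opening: 0.0879
gripper_force: 0.0
```

Emit:
send_rows --deltas '[[[0,0,0],0],[[0,0,0],0],[[0,0,0],0],[[0,0,0],0],[[0,0,0],0]]'

```text
clock: 16.35
tool_pos: [0.5479, -0.2275, 0.2221]
orientation: [-180.0, -0.0, -26.1]
force: [0.7, 0.1, -0.0]
opening: 0.0877
gripper_force: 0.0
```

```bash
python3 - <<'E'
from h import *
plan((.548,-.2285,.22),(.548,-.2285,.093))
P={n:ctrl.snapshot(n) for n in("top","side")}
for n,p in P.items():
    for m in ctrl.cut_out(p,"bottle_yellow_mid"):
        u=np.array(m["xy"])*[640,480]; print(n,u.round(),proj(p,(.548,-.2285,.045)).round())
cv2.imwrite("pics/s4.png",np.hstack([cv2.resize(P["side"]["color"][150:350,280:480],(400,400)),cv2.resize(P["top"]["color"][100:300,240:440],(400,400))])[...,::-1])
E
```

```text
t 16.35 [ 0.5479 -0.2275  0.2221] [-1.7999e+02 -1.0000e-02 -2.6140e+01] open 0.0877 F [ 0.7  0.1 -0. ]
(0.548, -0.2285, 0.22) share [0.0006 0.0011 0.0026] rows 0.1
(0.548, -0.2285, 0.093) share [0.     0.     0.1588] rows 3.0
top [379. 320.] [329. 160.]
top [416. 195.] [329. 160.]
top [460. 260.] [329. 160.]
side [400. 246.] [401. 243.]
side [438. 311.] [401. 243.]
side [263. 334.] [401. 243.]
side [410. 377.] [401. 243.]
```

View pics/s4.png

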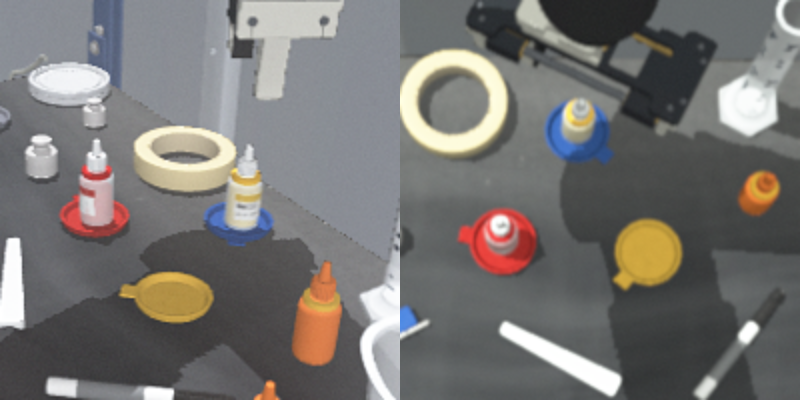

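Red stands in the red dish (side crop 97,190). Yellow is directly below the gripper (side crop 244,195). I'll partly close the fingers first to clear the tape roll.

Emit:
send_rows --deltas '[[[0,0.001,0.02],0],[[0,0.001,0.04],0],[[0,0.001,0.06],0],[[0,0.001,0.08],0],[[0,0.001,0.08],0]]' --gripper 0.65

```text
clock: 16.97
tool_pos: [0.5464, -0.2281, 0.1549]
orientation: [179.9, 0.3, -26.2]
force: [-0.5, -0.8, -0.2]
opening: 0.061
gripper_force: 0.0
```

Emit:
send_rows --deltas '[[[0,0,0.02],0],[[0,0,0.04],0],[[0,0,0.06],0],[[0,0,0.075],0],[[0,0,0.081],0]]'

```text
clock: 17.38
tool_pos: [0.5477, -0.2285, 0.0922]
orientation: [180.0, 0.1, -26.2]
force: [-0.2, -0.2, 0.5]
opening: 0.057
gripper_force: 0.0
```

Emit:
send_rows --deltas '[[[0,0,0],0],[[0,0,0],0],[[0,0,0],0],[[0,0,0],0],[[0,0,0],0]]' --gripper 0.25

```text
clock: 17.8
tool_pos: [0.5488, -0.2287, 0.094]
orientation: [-180.0, -0.1, -26.2]
force: [0.4, -0.3, 2.5]
opening: 0.0319
gripper_force: 30.0
```

Emit:
send_rows --deltas '[[[0,0,0],0],[[0,0,0],0],[[0,0,0],0],[[0,0,0],0],[[0,0,0],0]]'

```text
clock: 18.22
tool_pos: [0.5488, -0.2287, 0.0939]
orientation: [-180.0, -0.1, -26.1]
force: [0.2, 0.3, 6.6]
opening: 0.0319
gripper_force: 30.0
```

Emit:
send_rows --deltas '[[[0,0,-0.01],0],[[0,0,-0.04],0],[[0,0,-0.08],0],[[0,0,-0.12],0],[[0,0,-0.15],0]]'

```text
clock: 18.63
tool_pos: [0.5484, -0.2288, 0.2159]
orientation: [-180.0, -0.1, -26.2]
force: [1.2, 0.2, 0.0]
opening: 0.0318
gripper_force: 30.0
```

Emit:
send_rows --deltas '[[[-0.013,0.02,0],0],[[-0.04,0.058,0],0],[[-0.066,0.097,0],0],[[-0.09,0.133,0],0],[[-0.103,0.151,0],0]]'

```text
clock: 19.05
tool_pos: [0.4174, -0.3015, 0.213]
orientation: [-180.0, 0.1, -26.2]
force: [0.2, 0.9, -0.7]
opening: 0.0317
gripper_force: 30.0
```

Emit:
send_rows --deltas '[[[0,0,0],0],[[0,0,0],0],[[0,0,0],0],[[0,0,0],0],[[0,0,0],0]]'

```text
clock: 19.47
tool_pos: [0.4216, -0.3004, 0.2128]
orientation: [180.0, 0.0, -26.1]
force: [0.0, 0.5, -0.7]
opening: 0.0314
gripper_force: 30.0
```

```bash
python3 - <<'E'
from h import *
plan((.421,-.2998,.213),(.421,-.2998,.094))
P={n:ctrl.snapshot(n) for n in("top","side")}
for n,p in P.items():
    for m in ctrl.cut_out(p,"dish_blue_floor"):
        q=onz(p,m["xy"][0]*640,m["xy"][1]*480,.006)
        if np.hypot(*(q[:2]-(.546,-.23)))<.04: print("dish",n,*dishfit(p,m["pixels"],q[:2]),m["pixels"].sum())
E
```

```text
t 19.47 [ 0.4216 -0.3004  0.2128] [ 1.800e+02  1.000e-02 -2.612e+01] open 0.0314 F [ 0.   0.5 -0.7]
(0.421, -0.2998, 0.213) share [-0.001  -0.0003 -0.0002] rows 0.0
(0.421, -0.2998, 0.094) share [0.     0.     0.1488] rows 2.9
dish top [ 0.5589 -0.2111] 0.66 347
dish side [ 0.5476 -0.23  ] 0.1 586
```

Emit:
send_rows --deltas '[[[-0.001,0,0.03],0],[[-0.001,0,0.065],0],[[-0.001,0,0.1],0],[[-0.001,0,0.125],0],[[-0.001,0,0.14],0]]'

```text
clock: 20.08
tool_pos: [0.4192, -0.2999, 0.0985]
orientation: [180.0, 0.2, -26.2]
force: [-0.4, 0.7, -0.0]
opening: 0.032
gripper_force: 30.0
```

Emit:
send_rows --deltas '[[[0,0,0.003],0],[[0,0,0.006],0],[[0,0,0.009],0],[[0,0,0.009],0],[[0,0,0.009],0]]'

```text
clock: 20.5
tool_pos: [0.4207, -0.3005, 0.0946]
orientation: [-180.0, -0.1, -26.2]
force: [-0.2, -0.0, -0.5]
opening: 0.0315
gripper_force: 30.0
```

Emit:
send_rows --deltas '[[[0,0,0],0],[[0,0,0],0],[[0,0,0],0],[[0,0,0],0],[[0,0,0],0]]' --gripper 1

```text
clock: 20.92
tool_pos: [0.4203, -0.3004, 0.0939]
orientation: [-180.0, -0.0, -26.2]
force: [-0.5, 0.1, 0.8]
opening: 0.0598
gripper_force: 0.0
```

Emit:
send_rows --deltas '[[[0,0,0],0],[[0,0,0],0],[[0,0,0],0],[[0,0,0],0],[[0,0,0],0]]'

```text
clock: 21.33
tool_pos: [0.4202, -0.3004, 0.0937]
orientation: [180.0, 0.0, -26.2]
force: [0.6, -0.2, -0.3]
opening: 0.0868
gripper_force: 0.0
```

Emit:
send_rows --deltas '[[[0,0,-0.02],0],[[0,0,-0.05],0],[[0,0,-0.09],0],[[0,0,-0.13],0],[[0,0,-0.16],0]]'

```text
clock: 21.75
tool_pos: [0.4205, -0.3006, 0.2243]
orientation: [180.0, -0.1, -26.2]
force: [1.8, 0.1, -0.4]
opening: 0.0878
gripper_force: 0.0
```

Emit:
send_rows --deltas '[[[-0.014,-0.031,0],0],[[-0.028,-0.062,0],0],[[-0.043,-0.093,0],0],[[-0.057,-0.124,0],0],[[-0.071,-0.155,0],0]]'

```text
clock: 22.17
tool_pos: [0.4236, -0.1629, 0.2219]
orientation: [-180.0, -0.0, -26.2]
force: [-0.2, 0.6, -1.3]
opening: 0.0879
gripper_force: 0.0
```

Emit:
send_rows --deltas '[[[-0.014,-0.031,0],0],[[-0.028,-0.062,0],0],[[-0.043,-0.093,0],0],[[-0.057,-0.124,0],0],[[-0.071,-0.155,0],0]]'

```text
clock: 22.58
tool_pos: [0.4273, -0.0264, 0.2219]
orientation: [-180.0, -0.0, -26.2]
force: [1.4, -0.8, 0.2]
opening: 0.0879
gripper_force: 0.0
```

Emit:
send_rows --deltas '[[[-0.014,-0.031,0],0],[[-0.028,-0.062,0],0],[[-0.043,-0.093,0],0],[[-0.057,-0.124,0],0],[[-0.071,-0.155,0],0]]'

```text
clock: 23.0
tool_pos: [0.431, 0.11, 0.2219]
orientation: [-180.0, -0.0, -26.2]
force: [0.7, -0.3, -0.2]
opening: 0.0875
gripper_force: 0.0
```

Emit:
send_rows --deltas '[[[0,0,0],0],[[0,0,0],0],[[0,0,0],0],[[0,0,0],0],[[0,0,0],0]]'

```text
clock: 23.42
tool_pos: [0.4313, 0.1079, 0.2218]
orientation: [180.0, 0.0, -26.2]
force: [-0.7, 0.4, 0.5]
opening: 0.0877
gripper_force: 0.0
```

```bash
python3 - <<'E'
from h import *
plan((.432,.1095,.2215),(.432,.1095,.093))
P={n:ctrl.snapshot(n) for n in("top","side")}
for n,p in P.items():
    for m in ctrl.cut_out(p,"dish_blue_floor"):
        q=onz(p,m["xy"][0]*640,m["xy"][1]*480,.006)
        if np.hypot(*(q[:2]-(.546,-.23)))<.04: print("dish",n,*dishfit(p,m["pixels"],q[:2]),m["pixels"].sum())
cv2.imwrite("pics/s5.png",np.hstack([cv2.resize(P["side"]["color"][120:345,220:445],(400,400)),cv2.resize(P["top"]["color"][80:320,140:380],(400,400))])[...,::-1])
E
```

```text
t 23.42 [0.4313 0.1079 0.2218] [179.99   0.   -26.23] open 0.0877 F [-0.7  0.4  0.5]
(0.432, 0.1095, 0.2215) share [-0.0001 -0.0022  0.0003] rows 0.0
(0.432, 0.1095, 0.093) share [0.     0.     0.1606] rows 3.1
dish top [ 0.5476 -0.2298] 0.14 773
dish side [ 0.5441 -0.2278] 0.15 541
```

View pics/s5.png

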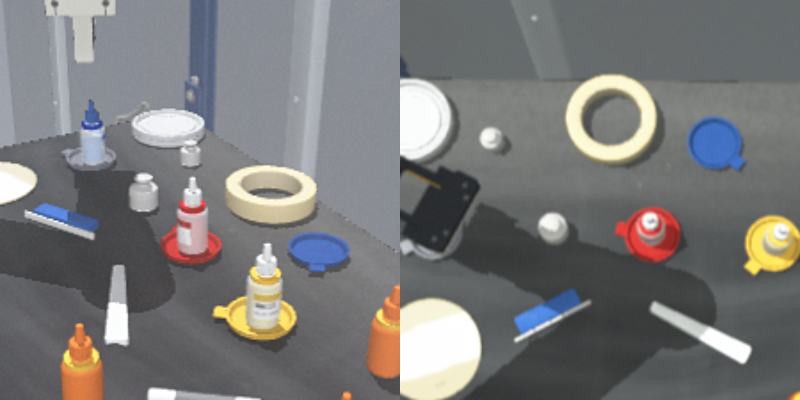

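Red and yellow are right. The blue dish is empty at about (0.547,-0.2295). Fetching blue now.

Emit:
send_rows --deltas '[[[0,-0.002,0.035],0],[[0,-0.002,0.07],0],[[0,-0.002,0.105],0],[[0,-0.002,0.135],0],[[0,-0.002,0.16],0]]'

```text
clock: 24.03
tool_pos: [0.4317, 0.1095, 0.0923]
orientation: [180.0, 0.0, -26.2]
force: [-0.4, 0.4, -1.2]
opening: 0.0875
gripper_force: 0.0
```

Emit:
send_rows --deltas '[[[0,0,0],0],[[0,0,0],0],[[0,0,0],0],[[0,0,0],0],[[0,0,0],0]]' --gripper 0.25

```text
clock: 24.45
tool_pos: [0.4328, 0.1106, 0.0951]
orientation: [-179.9, -0.1, -26.2]
force: [-0.2, 0.1, 0.2]
opening: 0.0599
gripper_force: 0.0
```

Emit:
send_rows --deltas '[[[0,0,0],0],[[0,0,0],0],[[0,0,0],0],[[0,0,0],0],[[0,0,0],0]]'

```text
clock: 24.87
tool_pos: [0.4322, 0.1102, 0.094]
orientation: [-180.0, -0.0, -26.2]
force: [-1.1, -0.2, 2.7]
opening: 0.0317
gripper_force: 30.0
```

Emit:
send_rows --deltas '[[[0,0,-0.01],0],[[0,0,-0.04],0],[[0,0,-0.08],0],[[0,0,-0.12],0],[[0,0,-0.15],0]]'

```text
clock: 25.28
tool_pos: [0.4323, 0.1101, 0.2167]
orientation: [-179.9, -0.1, -26.2]
force: [0.6, -0.2, -1.5]
opening: 0.0315
gripper_force: 30.0
```

Emit:
send_rows --deltas '[[[0.01,0.01,0],0],[[0.03,0.03,0],0],[[0.055,0.055,0],0],[[0.08,0.08,0],0],[[0.105,0.105,0],0]]'

```text
clock: 25.7
tool_pos: [0.4704, -0.0035, 0.2145]
orientation: [-180.0, -0.0, -26.1]
force: [0.8, 0.4, -1.6]
opening: 0.0318
gripper_force: 30.0
```

Emit:
send_rows --deltas '[[[0.021,0.021,0],0],[[0.042,0.042,0],0],[[0.063,0.063,0],0],[[0.084,0.084,0],0],[[0.105,0.105,0],0]]'

```text
clock: 26.12
tool_pos: [0.5087, -0.116, 0.2142]
orientation: [180.0, 0.0, -26.2]
force: [0.7, 1.0, -0.6]
opening: 0.0314
gripper_force: 30.0
```

Emit:
send_rows --deltas '[[[0.025,0.025,0],0],[[0.05,0.05,0],0],[[0.075,0.075,0],0],[[0.095,0.095,0],0],[[0.106,0.106,0],0]]'

```text
clock: 26.53
tool_pos: [0.5477, -0.2305, 0.2138]
orientation: [180.0, 0.0, -26.3]
force: [0.5, -0.3, -1.2]
opening: 0.0321
gripper_force: 30.0
```

Emit:
send_rows --deltas '[[[0,0,0],0],[[0,0,0],0],[[0,0,0],0],[[0,0,0],0],[[0,0,0],0]]'

```text
clock: 26.95
tool_pos: [0.5473, -0.2274, 0.2141]
orientation: [-180.0, -0.0, -26.1]
force: [0.9, -0.0, -0.5]
opening: 0.0316
gripper_force: 30.0
```

```bash
python3 - <<'E'
from h import *
plan((.547,-.2295,.213),(.547,-.2295,.094))
E
```

```text
t 26.95 [ 0.5473 -0.2274  0.2141] [-1.7999e+02 -2.0000e-02 -2.6100e+01] open 0.0316 F [ 0.9 -0.  -0.5]
(0.547, -0.2295, 0.213) share [0.0008 0.0026 0.0014] rows 0.1
(0.547, -0.2295, 0.094) share [0.     0.     0.1488] rows 2.9
```

Emit:
send_rows --deltas '[[[0,0.002,0.03],0],[[0,0.002,0.065],0],[[0,0.002,0.1],0],[[0,0.002,0.125],0],[[0,0.002,0.14],0]]'

```text
clock: 27.37
tool_pos: [0.5455, -0.2288, 0.0995]
orientation: [180.0, 0.2, -26.1]
force: [0.1, 0.3, -0.0]
opening: 0.0318
gripper_force: 30.0
```

Emit:
send_rows --deltas '[[[0,0,0.003],0],[[0,0,0.006],0],[[0,0,0.009],0],[[0,0,0.01],0],[[0,0,0.01],0]]'

```text
clock: 27.78
tool_pos: [0.5472, -0.2297, 0.0946]
orientation: [-180.0, -0.1, -26.2]
force: [-0.5, -0.7, -0.0]
opening: 0.0314
gripper_force: 30.0
```

Emit:
send_rows --deltas '[[[0,0,0],0],[[0,0,0],0],[[0,0,0],0],[[0,0,0],0],[[0,0,0],0]]' --gripper 0.65

```text
clock: 28.2
tool_pos: [0.5468, -0.2298, 0.094]
orientation: [-180.0, -0.0, -26.2]
force: [0.3, 0.1, -0.4]
opening: 0.0558
gripper_force: 0.0
```

Emit:
send_rows --deltas '[[[0,0,0],0],[[0,0,0],0],[[0,0,0],0],[[0,0,0],0],[[0,0,0],0]]'

```text
clock: 28.62
tool_pos: [0.5468, -0.2297, 0.0937]
orientation: [-180.0, 0.0, -26.2]
force: [0.7, -0.3, 0.3]
opening: 0.0567
gripper_force: 0.0
```

Emit:
send_rows --deltas '[[[0,0,-0.02],0],[[0,0,-0.05],0],[[0,0,-0.09],0],[[0,0,-0.13],0],[[0,0,-0.17],0]]'

```text
clock: 29.03
tool_pos: [0.5464, -0.2297, 0.2311]
orientation: [180.0, 0.0, -26.2]
force: [0.6, -0.6, 0.0]
opening: 0.057
gripper_force: 0.0
```

Emit:
send_rows --deltas '[[[-0.02,-0.025,0],0],[[-0.05,-0.055,0],0],[[-0.075,-0.085,0],0],[[-0.1,-0.115,0],0],[[-0.12,-0.14,0],0]]'

```text
clock: 29.45
tool_pos: [0.5091, -0.0854, 0.23]
orientation: [-180.0, -0.0, -26.2]
force: [0.9, 0.3, -1.2]
opening: 0.057
gripper_force: 0.0
```

Emit:
send_rows --deltas '[[[-0.025,-0.03,0],0],[[-0.05,-0.06,0],0],[[-0.075,-0.09,0],0],[[-0.1,-0.12,0],0],[[-0.12,-0.18,0],0]]'

```text
clock: 29.87
tool_pos: [0.4839, 0.076, 0.23]
orientation: [-180.0, 0.0, -26.2]
force: [0.8, -0.8, -0.5]
opening: 0.0572
gripper_force: 0.0
```

Emit:
send_rows --deltas '[[[0,-0.04,0],0],[[0,-0.08,0],0],[[0,-0.12,0],0],[[0,-0.15,0],0],[[0,-0.15,0],0]]'

```text
clock: 30.28
tool_pos: [0.5409, 0.1872, 0.2294]
orientation: [-180.0, -0.0, -26.0]
force: [0.0, -0.3, 0.4]
opening: 0.057
gripper_force: 0.0
```

```bash
python3 - <<'E'
from h import *
plan()
P={n:ctrl.snapshot(n) for n in("top","side")}
for c,g in(("blue",(.547,-.23)),("red",(.433,-.152)),("yellow",(.421,-.3))):
  R={}
  for n,p in P.items():
    for m in ctrl.cut_out(p,f"bottle_{c}_mid"):
        u=np.array(m["xy"])*[640,480]
        if np.hypot(*(u-proj(p,[*g,.034])))<25:
            ys,xs=np.nonzero(m["pixels"]); R[n]=ray(p,(xs.min()+xs.max())/2,(ys.min()+ys.max())/2); break
  print(c,g,list(R),tri(R["top"],R["side"]) if len(R)==2 else "")
cv2.imwrite("pics/s6.png",np.hstack([cv2.resize(P["side"]["color"][120:345,220:445],(400,400)),cv2.resize(P["top"]["color"][80:320,140:380],(400,400))])[...,::-1])
E
```

```text
t 30.28 [0.5409 0.1872 0.2294] [-1.7997e+02 -5.0000e-02 -2.6020e+01] open 0.057 F [ 0.  -0.3  0.4]
blue (0.547, -0.23) ['top', 'side'] (array([ 0.54715607, -0.23215378,  0.04275591]), np.float64(0.0003109844975101103))
red (0.433, -0.152) ['top', 'side'] (array([ 0.43221887, -0.15221626,  0.04138402]), np.float64(0.0007381236031770437))
yellow (0.421, -0.3) ['top', 'side'] (array([ 0.42248862, -0.30115687,  0.0407348 ]), np.float64(0.00045483511696532095))
```

View pics/s6.png

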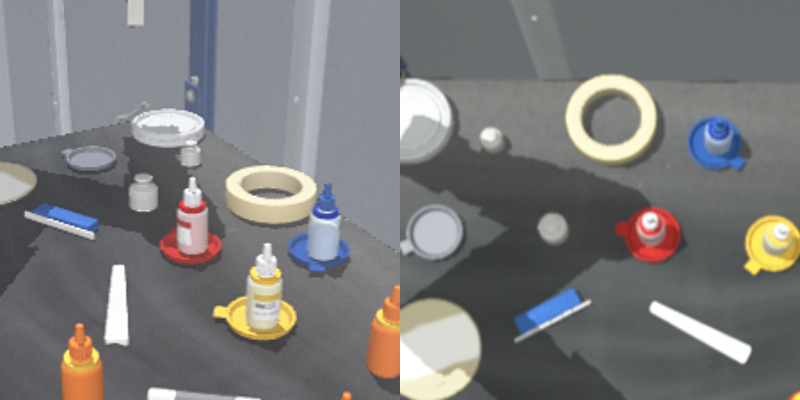

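All three bottles stand upright and centred within about 2 mm: red (side crop 192,225), yellow (264,292) and blue (323,230). The grey dish (90,158) is empty, the weights haven't moved, and the arm is clear.

```bash
python3 -c "
from plant import ctrl
print(ctrl.close_job())"
```

```text
the job is handed in; nothing more can be done
None
```

The job is handed in at about 30 s on the clock: the last pictures show each bottle upright and within about 2 mm of the middle of its own dish, the grey dish empty, and the weights and orange look-alikes untouched.

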